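# Key the timing beacon onto the pit wall

## Task

Set the yellow timing beacon astride the narrow red rail on top of the white pit wall, with its dark eye towards the racing lanes, find the notch in the rail by feel or by sight without forcing anything, and leave it standing there upright and fully home, with its key down in the notch. Leave everything else on the table where it is.

Things in the scene. Friction and masses are not known exactly. Their poses are not given: they have to be found in the camera images.
- beacon: yellow plastic timing beacon, loose, 85 to 170 g, standing upright on the table. Origin: centre of its underside; z up, +x towards its eye. Solid body 40 (x) by 44 (y) mm from z = 22 to 62 mm, good to grip across x or y; amber lamp dome on top up to z = 74 mm. A black line on top marks the +x edge. Underneath, a channel 18 mm wide runs right through along y between cheeks 22 mm deep
- beacon_key (a point): middle of the underside of the beacon's black square key, which stands down from the middle of the channel's roof: 15 mm above the beacon's underside; the key is 10 mm long along the beacon's y, 7 mm deep and spans the channel. The two cheeks beside it are 11 mm thick (x), 44 mm long (y), and reach 15 mm lower than the key
- beacon_eye (a point): dark sensor window of the beacon: on the outer face of its +x cheek, 20 mm from the beacon's middle and 13 mm above its underside. It must end on the +x side of the pit wall
- pit_wall: white plastic pit wall, fixed to the table. Origin: centre of its underside; z up, y along the wall, +x towards the racing lanes, away from the robot. Panel 300 mm long (y), 14 mm thick (x), 50 mm high, foot 56 mm wide (x) and 6 mm thick. A red capping rail is fixed on top. More than 40 N on wall or rail counts as forcing it
- rail_top (a point): point on the rail's top over the wall's origin, z = 70 mm. The rail is 14 mm thick (x), 220 mm long (y), 20 mm high. A notch 15 mm long (y), 9 mm deep, black-floored, crosses it at one spot from 35 mm before to 35 mm past this point along the wall's y: not measured, find it by feel or sight. Beacon's underside is at z = 55 mm of the wall with the key on the rail, 48 mm with it home
- blue_racer: blue slot car, loose, 136 by 56 by 35 mm, long along its x; origin: centre of its underside. To be left alone
- joiner_tool: flat steel track joiner tool, loose, 150 mm long along its x, up to 30 mm wide and 8 mm thick; origin on its underside near its middle. To be left alone
- green_racer: green slot car, loose, 136 by 56 by 35 mm, long along its x; origin: centre of its underside. To be left alone
- tyre_jar: small jar, loose, 56 mm across, 60 mm high; origin: centre of its underside. To be left alone
- floodlight: chrome floodlight post locked in its twist socket, fixed, socket 68 mm across, lamp head 90 mm wide (y), 290 mm high; origin: centre of its underside. Keep clear
Mind the look-alikes: they are no part of the job. Several things look just like the beacon: the one meant starts farthest from the robot's base.

How it is judged:
By the outcome, as a careful person would: the job done as asked, in the order asked, and still so for the second after the job is handed in, with the robot touching nothing.
It also fails if it takes over 58 s, if anything falls off the work surface, if the arm or the gripper's body presses on something with over 40 N, if the wrist force passes 120 N, or if a joint passes its speed limit or range.

## Robot

A 6-joint arm with a two-finger parallel gripper is mounted at the origin on the work surface. World frame = base frame: x ahead of the robot, y to its left, z up, the work surface at z = 0. Lengths are in m, angles in rad, forces in N, time in s.
With the tool pointing down it reaches from about 0.4 to 0.825 m from the base axis. Payload 7 kg.
Tool frame: the origin (TCP) lies midway between the tips of the shut fingers; the grasp point (between the pads) lies 19 mm behind it (manip.grasp_offset is the distance from the TCP to the grasp point, in m); z points along the fingers, y is the line along which they close (so a half turn about z gives the same grasp; the last joint's range is limited). The gripper opens to 88 mm and grips with 3 to 60 N. Pads are 19 mm wide; open, the fingers measure 130 mm over their backs; the gripper's body (78 mm by 193 mm) begins 47 mm behind the grasp point.
Start: joints at [-0.986, 0.359, 0.012, 0, -1.224, -0.288], TCP at [0.197, -0.645, 0.227] pointing down, gripper open.
Joint ranges: [-3.07, 3.07], [-1.43, 2.12], [-1.02, 1.25], [-3.03, 1.67], [-3.05, -0], [-3.03, 3.03]. Speed limits (rad/s): [2.39, 2.39, 3.01, 3.14, 3.14, 3.14].

## Interface

Orientations are given as a unit quaternion [x, y, z, w].
In Python, from workcell import manip gives the robot as it stands.
- The arm moves only by the tool step_arm, never from a script. Its argument "increments" is a list of rows, each a list of 7 numbers: the turn, a rotation vector about the tool's x, y, z in degrees, then the shift along the tool's x, y, z in m, then the finger opening in m, from 0 to 0.0876. A call has 1 to 12 rows; each row shifts and turns the commanded pose from where the row before left it, along the tool's axes as they then stand; what a row does not reach is not made up. A row lasts 1/8 s, in which the tool goes at most 62.5 mm and 10.7 degrees, less where a joint would pass 70% of its speed; a pose out of reach is approached as far as the arm can. A call is refused whole if a number of a shift passes 0.0625 or a number of a turn 10.7, either way. A call with a gripper value outside its range is refused whole. The fingers move at their own pace and stop on an object; "newtons" is the grip in N (left out, the last holds). Time passes only in rows, so rows that do not move let the fingers close. It gives the time, the measured TCP pose, the force, the opening and the grip force at its end, in the units of the state.
- manip.read_state(): the state, without advancing time (a new reading comes with each control period).
- manip.get_image(name): name is "scene" or "top" or "wrist"; returns the picture (480x640x3 uint8, red, green, blue); there is no depth.
- manip.camera_info(name): a dict with "camera_matrix" (3x3 intrinsics, pixels), "D" ([k1, k2, p1, p2, k3] as OpenCV has them; the pictures are not rectified), "rvec" (rotation vector, rad) and "tvec" (3), from world to camera coordinates, as OpenCV has them; the wrist camera has in their place "T_tool_cam" (4x4, takes a point from camera to tool coordinates, whose origin is the TCP and whose axes are the flange's). Camera axes: x right, y down, z forward; pixel columns grow to the right and rows downward; lengths in m; the calibration is good to about 2 mm. A picture is of the moment at which its call begins: read the wrist's pose just before it. camera_info takes no time and is no camera call.
- manip.hand_in(): hands the job in; it is judged then, once.
Trained networks look in the newest picture that a camera, given by its name, has taken for a name from the list of things; names that differ only in an ending like _2 or _b are one class to them, and where a whole thing is asked for, a point or a joint stands for the part that bears it (a point fixed in the world has none). Each returns a list of dicts, best first, with "p" (0 to 1); they miss things now and then, are a little off and sometimes report something else, mostly with a low value. They report only what shows in the picture. A call takes as long as a camera call. They do not tell look-alikes from the thing itself.
- manip.silhouettes(camera, thing): "pixels" (480x640 bool, what is visible of it) and "location" ([column, row] in pixels, amid what is visible of it).
The state is a dict: "t": time; "qpos": joint angles; "joint_vel": joint speeds; "joint_torque": joint torques, N m; "tcp_pos": TCP position; "tool_rot": TCP orientation; "ft_force": force on the tool from outside, world axes, zero at the start; "torque": the same for the moment, N m; "finger_gap": finger opening in m; "grasp_force": force on a finger pad.
Only numpy, scipy, OpenCV 4.12 (cv2) and the standard library are available. Lean on these libraries where they do the work, as an engineer would, in place of code of your own. Each camera call takes 0.05 s, during which the arm holds its last target. There are 200 camera calls.

## Working session

There is one attempt and no reset: what is moved stays moved. The work goes in short steps, Python scripts to look and compute and a tool call to move; the robot and the scene stay as the last step left them, time stands still between calls to the robot, and variables do not carry over. Pictures are saved under pics/ and viewed, at most 10 in all, crops included, and the job is handed in when it is done.

Besides the shell and the picture viewer there is one more tool, called after "Request:" by a JSON object that holds its "fn" and its "kwargs", one argument or row to a line. step_arm: Moves the arm, as the interface text tells. Its arguments: {"type":"object","properties":{"increments":{"type":"array"},"newtons":{"type":"number"}},"required":["increments"]}

```bash
mkdir -p pics; cat > h.py <<'E'
import numpy as np, cv2
from scipy.spatial.transform import Rotation as R
from workcell import manip
def cam(name, st=None):
    c=manip.camera_info(name); K=np.array(c["camera_matrix"],float); D=np.array(c["D"],float)
    if "rvec" in c:
        Rm=cv2.Rodrigues(np.array(c["rvec"],float))[0]; t=np.array(c["tvec"],float).ravel()
    else:
        st=st or manip.read_state(); T=np.eye(4); T[:3,:3]=R.from_quat(st["tool_rot"]).as_matrix(); T[:3,3]=st["tcp_pos"]
        W=np.linalg.inv(T@np.array(c["T_tool_cam"])); Rm=W[:3,:3]; t=W[:3,3]
    return K,D,Rm,t
def px2w(C,uv,z):
    K,D,Rm,t=C; n=cv2.undistortPoints(np.array(uv,float).reshape(-1,1,2),K,D).reshape(-1,2)
    d=np.c_[n,np.ones(len(n))]@Rm; o=-Rm.T@t
    return o+d*((z-o[2])/d[:,2])[:,None]
def w2px(C,P):
    K,D,Rm,t=C
    return cv2.projectPoints(np.array(P,float).reshape(-1,1,3),cv2.Rodrigues(Rm)[0],t,K,D)[0].reshape(-1,2)
def save(n,im): cv2.imwrite("pics/"+n+".png",im[:,:,::-1])
E
python3 - <<'E'
from h import *
np.set_printoptions(precision=4,suppress=True)
for n in("top","scene"):
    im=manip.get_image(n); save(n+"0",im); C=cam(n)
    print(n,"campos",-C[2].T@C[3])
    for th in("beacon","pit_wall","beacon_eye","floodlight","tyre_jar","blue_racer","green_racer","joiner_tool"):
        for d in manip.silhouettes(n,th):
            print(th,round(d["p"],2),d["location"],d["pixels"].sum(),px2w(C,d["location"],0.04)[0])
print(manip.read_state())
E
```

```text
top campos [0.3948 0.0155 1.0801]
beacon 0.85 [215.7, 303.8] 489 [0.3565 0.1998 0.04  ]
beacon 0.82 [202.3, 253.9] 563 [0.4616 0.2305 0.04  ]
beacon 0.62 [177.8, 341.4] 571 [0.2769 0.2786 0.04  ]
beacon 0.58 [269.5, 276.5] 471 [0.4148 0.0871 0.04  ]
pit_wall 0.96 [318.0, 166.0] 3263 [ 0.6541 -0.0145  0.04  ]
beacon_eye 0.97 [214.5, 302.3] 489 [0.3596 0.2024 0.04  ]
beacon_eye 0.81 [178.3, 340.7] 582 [0.2784 0.2776 0.04  ]
beacon_eye 0.76 [201.9, 256.1] 535 [0.4569 0.2313 0.04  ]
beacon_eye 0.56 [273.9, 279.5] 443 [0.4085 0.0777 0.04  ]
floodlight 0.66 [87.6, 179.7] 2250 [0.6217 0.4888 0.04  ]
floodlight 0.27 [202.6, 253.9] 470 [0.4616 0.2299 0.04  ]
tyre_jar 0.96 [176.1, 134.9] 643 [0.7218 0.2964 0.04  ]
blue_racer 0.82 [315.5, 252.6] 1496 [ 0.466 -0.01   0.04 ]
green_racer 0.77 [465.0, 180.7] 1319 [ 0.6264 -0.3385  0.04  ]
green_racer 0.68 [201.5, 258.7] 528 [0.4514 0.232  0.04  ]
joiner_tool 0.79 [419.1, 267.1] 506 [ 0.4361 -0.2323  0.04  ]
scene campos [ 1.2409 -0.212   1.306 ]
beacon 0.85 [336.8, 208.1] 410 [0.4284 0.084  0.04  ]
beacon 0.8 [392.1, 205.4] 439 [0.4603 0.2393 0.04 
[... 674 characters left out ...]
4837 -0.0166  0.04  ]
green_racer 0.75 [195.4, 305.9] 1088 [ 0.623  -0.3471  0.04  ]
green_racer 0.5 [390.5, 208.5] 400 [0.4692 0.2313 0.04  ]
joiner_tool 0.84 [230.2, 243.5] 259 [ 0.4651 -0.2291  0.04  ]
{'t': 0.9, 'qpos': array([-0.9859,  0.3586,  0.0119, -0.    , -1.2241, -0.2881]), 'joint_vel': array([ 0.0003,  0.    ,  0.0011, -0.0007,  0.0002, -0.0006]), 'joint_torque': array([ -0.0013, -58.2358,  29.3298,   7.0024,   0.0125,   0.    ]), 'tcp_pos': array([ 0.1974, -0.6455,  0.2266]), 'tool_rot': array([-0.1479,  0.989 , -0.    ,  0.    ]), 'ft_force': array([-0.0624,  0.1007,  0.2893]), 'torque': array([-0.0275, -0.0373, -0.0363]), 'grasp_force': 0.0, 'finger_gap': 0.08773772213324896}
```

```bash
python3 - <<'E'
import cv2
a=cv2.imread("pics/top0.png")
cv2.imwrite("pics/c1.png",cv2.resize(a[110:360,60:500],(800,455),interpolation=cv2.INTER_CUBIC))
b=cv2.imread("pics/top0.png")
p=[cv2.resize(a[220:290,165:255],(400,311),interpolation=cv2.INTER_CUBIC),cv2.resize(a[135:205,230:410],(800,311),interpolation=cv2.INTER_CUBIC)]
cv2.imwrite("pics/c2.png",cv2.resize(cv2.vconcat([cv2.hconcat([p[0],cv2.resize(cv2.imread("pics/scene0.png")[180:240,360:420],(400,311),interpolation=cv2.INTER_CUBIC)]),p[1]]),(770,598)))
E
```

```text
(no output)
```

View pics/c1.png

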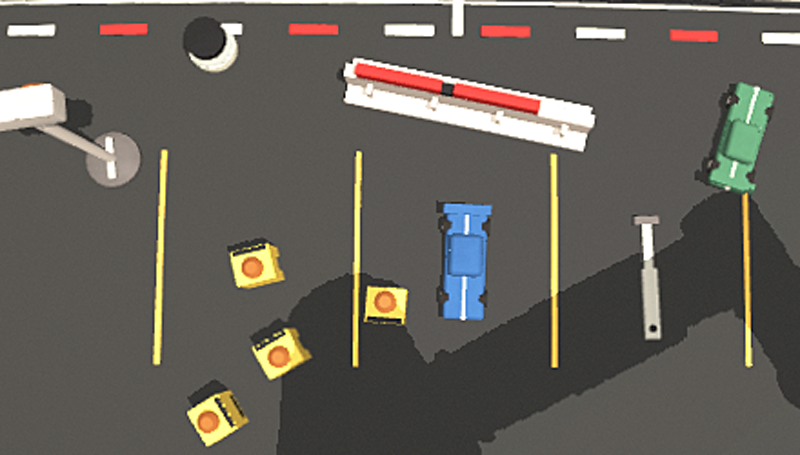

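View pics/c2.png

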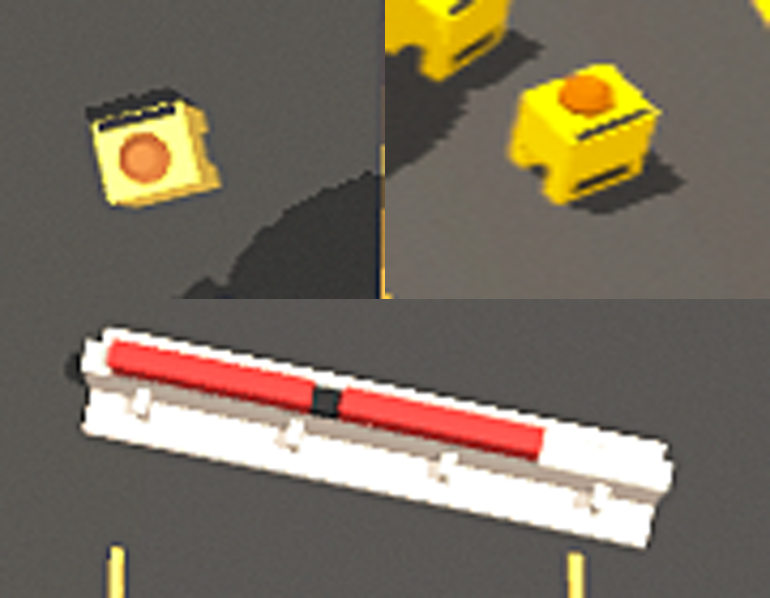

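The target is the beacon at top px (202,254), with its line and eye towards +x. The notch shows black at top px ≈(306,159). One top-view fit for rough numbers, then move.

```bash
cat >> h.py <<'E'
def yaw_of(st): 
    y=R.from_quat(st["tool_rot"]).as_matrix()[:,1]; return np.degrees(np.arctan2(y[1],y[0]))
def plan(target,yaw,n,st=None,nt=None):
    """n equal rows, turn dz about tool z per row; prints rows reaching target TCP with tool y at yaw"""
    st=st or manip.read_state(); M=R.from_quat(st["tool_rot"]); p=np.array(st["tcp_pos"]); nt=nt or n
    d=(np.array(target)-p)/n; tot=(yaw-yaw_of(st)+180)%360-180; w=-tot/nt
    print("from",p.round(4),"yaw",yaw_of(st).round(2),"tot turn",round(tot,2))
    for i in range(n):
        print([0,0,round(w if i<nt else 0,2)]+[round(float(v),4) for v in M.inv().apply(d)])
        if i<nt: M=M*R.from_rotvec([0,0,np.radians(w)])
E
python3 - <<'E'
from h import *
np.set_printoptions(precision=4,suppress=True)
im=cv2.imread("pics/top0.png"); hsv=cv2.cvtColor(im,cv2.COLOR_BGR2HSV); C=cam("top")
sub=np.zeros(im.shape[:2],bool); sub[135:205,230:410]=1
red=((hsv[...,0]<8)|(hsv[...,0]>172))&(hsv[...,1]>130)&(hsv[...,2]>90)&sub
ys,xs=np.nonzero(red); P=px2w(C,np.c_[xs,ys],.07)
v=np.linalg.svd((P-P.mean(0))[:,:2])[2][0]; v=v*np.sign(v[1]); print("rail axis",v,"yaw",np.degrees(np.arctan2(-v[0],v[1])))
s=P[:,:2]@v; nrm=np.array([v[1],-v[0]]); u=P[:,:2]@nrm
print("rail s",s.min(),s.max(),"u pct",np.percentile(u,[1,50,99]),)
h,e=np.histogram(s,60); print(h); print(e[:-1].round(4))
sb=np.zeros_like(sub); sb[235:275,180:225]=1
y=(hsv[...,0]>12)&(hsv[...,0]<35)&(hsv[...,1]>70)&(hsv[...,2]>170)&sb
dome=(hsv[...,0]<17)&(hsv[...,1]>90)&(hsv[...,2]>120)&sb
ys,xs=np.nonzero(dome); print("dome",len(xs),xs.mean(),ys.mean(),px2w(C,[xs.mean(),ys.mean()],.068))
E
```

```text
rail axis [0.1986 0.9801] yaw -11.457111622354786
rail s 0.03536434733013439 0.2536461503834227 u pct [0.6391 0.6475 0.6559]
[14 13 14 15 11 15 15 13 14 14 13 14 15 13 13 15 13 14 14 13 14 14 14 13
 13 15 14 12  0  0  0  4 14 12 14 15 13 14 15 12 14 14 13 14 13 14 14 12
 14 14 14 14 13 13 14 13 13 15 13 11]
[0.0354 0.039  0.0426 0.0463 0.0499 0.0536 0.0572 0.0608 0.0645 0.0681
 0.0717 0.0754 0.079  0.0827 0.0863 0.0899 0.0936 0.0972 0.1008 0.1045
 0.1081 0.1118 0.1154 0.119  0.1227 0.1263 0.13   0.1336 0.1372 0.1409
 0.1445 0.1481 0.1518 0.1554 0.1591 0.1627 0.1663 0.17   0.1736 0.1772
 0.1809 0.1845 0.1882 0.1918 0.1954 0.1991 0.2027 0.2064 0.21   0.2136
 0.2173 0.2209 0.2245 0.2282 0.2318 0.2355 0.2391 0.2427 0.2464 0.25  ]
dome 107 198.2336448598131 256.5233644859813 [[0.4543 0.2331 0.068 ]]
```

```bash
python3 - <<'E'
from h import *
print(np.array(manip.camera_info("wrist")["T_tool_cam"]).round(3))
st=manip.read_state(); plan([.5,-.2,.235],150,11)
st=dict(st); st["tcp_pos"]=np.array([.5,-.2,.235]); a=np.radians(150); 
y=np.array([np.cos(a),np.sin(a),0]);z=np.array([0,0,-1.]);x=np.cross(y,z)
st["tool_rot"]=R.from_matrix(np.c_[x,y,z]).as_quat(); plan([.454,.233,.235],192,10,st)
E
```

```text
[[-0.001 -0.957 -0.291  0.079]
 [ 1.    -0.001 -0.    -0.   ]
 [-0.    -0.291  0.957 -0.157]
 [ 0.     0.     0.     1.   ]]
from [ 0.1974 -0.6455  0.2266] yaw 107.0 tot turn 43.0
[0, 0, np.float64(-3.91), -0.0382, 0.0307, -0.0008]
[0, 0, np.float64(-3.91), -0.0402, 0.028, -0.0008]
[0, 0, np.float64(-3.91), -0.042, 0.0252, -0.0008]
[0, 0, np.float64(-3.91), -0.0436, 0.0223, -0.0008]
[0, 0, np.float64(-3.91), -0.045, 0.0193, -0.0008]
[0, 0, np.float64(-3.91), -0.0462, 0.0162, -0.0008]
[0, 0, np.float64(-3.91), -0.0472, 0.013, -0.0008]
[0, 0, np.float64(-3.91), -0.048, 0.0097, -0.0008]
[0, 0, np.float64(-3.91), -0.0485, 0.0064, -0.0008]
[0, 0, np.float64(-3.91), -0.0489, 0.0031, -0.0008]
[0, 0, np.float64(-3.91), -0.049, -0.0002, -0.0008]
from [ 0.5   -0.2    0.235] yaw 150.0 tot turn 42.0
[0, 0, np.float64(-4.2), -0.0352, 0.0256, 0.0]
[0, 0, np.float64(-4.2), -0.037, 0.023, 0.0]
[0, 0, np.float64(-4.2), -0.0386, 0.0202, 0.0]
[0, 0, np.float64(-4.2), -0.0399, 0.0173, 0.0]
[0, 0, np.float64(-4.2), -0.0411, 0.0144, 0.0]
[0, 0, np.float64(-4.2), -0.042, 0.0113, 0.0]
[0, 0, np.float64(-4.2), -0.0428, 0.0082, 0.0]
[0, 0, np.float64(-4.2), -0.0432, 0.0051, 0.0]
[0, 0, np.float64(-4.2), -0.0435, 0.0019, 0.0]
[0, 0, np.float64(-4.2), -0.0435, -0.0013, 0.0]
```

Request:
{"fn": "step_arm", "kwargs": {
  "increments": [
    [0,0,-3.9,-0.038,0.031,-0.001,0.07],
    [0,0,-3.9,-0.04,0.028,-0.001,0.07],
    [0,0,-3.9,-0.042,0.025,-0.001,0.07],
    [0,0,-3.9,-0.044,0.022,-0.001,0.07],
    [0,0,-3.9,-0.045,0.019,-0.001,0.07],
    [0,0,-3.9,-0.046,0.016,-0.001,0.07],
    [0,0,-3.9,-0.047,0.013,-0.001,0.07],
    [0,0,-3.9,-0.048,0.01,-0.001,0.07],
    [0,0,-3.9,-0.048,0.006,0,0.07],
    [0,0,-3.9,-0.049,0.003,0,0.07],
    [0,0,-3.9,-0.049,0,0,0.07]
  ]
}}

```text
t: 2.28
tcp_pos: [0.501, -0.1996, 0.2349]
tool_rot: [-0.5, 0.866, -0.0, 0.0]
ft_force: [0.9, -1.0, -0.1]
finger_gap: 0.0703
grasp_force: 0.0
```

Request:
{"fn": "step_arm", "kwargs": {
  "increments": [
    [0,0,-4.2,-0.035,0.026,0,0.07],
    [0,0,-4.2,-0.037,0.023,0,0.07],
    [0,0,-4.2,-0.039,0.02,0,0.07],
    [0,0,-4.2,-0.04,0.017,0,0.07],
    [0,0,-4.2,-0.041,0.014,0,0.07],
    [0,0,-4.2,-0.042,0.011,0,0.07],
    [0,0,-4.2,-0.043,0.008,0,0.07],
    [0,0,-4.2,-0.043,0.005,0,0.07],
    [0,0,-4.2,-0.043,0.002,0,0.07],
    [0,0,-4.2,-0.043,-0.001,0,0.07],
    [0,0,0,0,0,0,0.07],
    [0,0,0,0,0,0,0.07]
  ]
}}

```text
t: 3.78
tcp_pos: [0.4555, 0.2308, 0.2345]
tool_rot: [0.777, -0.63, -0.0, 0.0]
ft_force: [0.2, -0.2, -0.5]
finger_gap: 0.0697
grasp_force: 0.0
```

```bash
python3 - <<'E'
from h import *
st=manip.read_state(); print(st["t"],st["tcp_pos"],yaw_of(st),st["qpos"])
im=manip.get_image("wrist"); save("w1",im); np.save("w1st.npy",st,allow_pickle=True)
C=cam("wrist",st)
for d in manip.silhouettes("wrist","beacon"): print(d["p"],d["location"],d["pixels"].sum(),px2w(C,d["location"],.05))
E
```

```text
3.775 [0.45553568 0.23080762 0.23448705] -168.08596143459562 [ 8.53955340e-01  8.10826016e-02 -3.31481907e-01 -5.94075208e-05
 -1.15857817e+00 -6.45992304e-01]
0.83 [321.5, 214.2] 2559 [[0.4557192  0.23292666 0.05      ]]
0.82 [437.2, 200.0] 3252 [[0.35708734 0.19886804 0.05      ]]
0.82 [477.2, 277.5] 2437 [[0.29784066 0.26293901 0.05      ]]
0.67 [411.6, 47.0] 4062 [[0.41294606 0.0824814  0.05      ]]
```

View pics/w1.png

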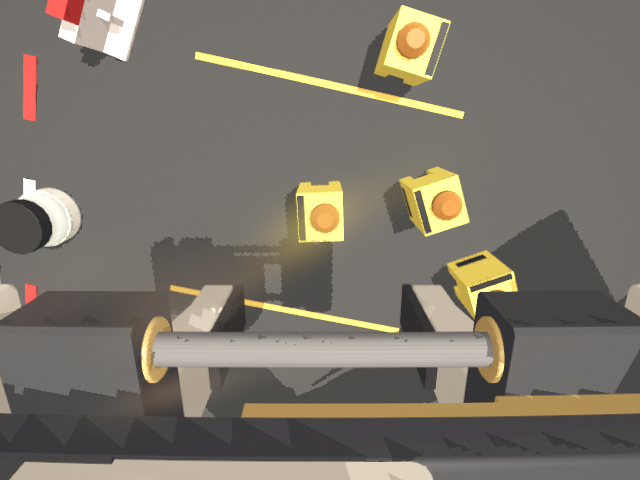

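The wrist view shows the target at px (321,212), its black line at the left (−tool y), so the orientation matches and it is nearly aligned. Refining centre and yaw from the top face.

```bash
python3 - <<'E'
from h import *
np.set_printoptions(precision=4,suppress=True)
st=manip.read_state(); C=cam("wrist",st)
im=cv2.imread("pics/w1.png"); hsv=cv2.cvtColor(im,cv2.COLOR_BGR2HSV)
sb=np.zeros(im.shape[:2],bool); sb[175:250,285:360]=1
# dome
dm=(hsv[...,0]<17)&(hsv[...,1]>140)&(hsv[...,2]>120)&sb
ys,xs=np.nonzero(dm); print("dome",len(xs),px2w(C,[xs.mean(),ys.mean()],.068))
fg=((hsv[...,1]>90)&(hsv[...,2]>150)&sb)
for r in range(186,246,6): 
    c=np.nonzero(fg[r])[0]; print(r,c.min() if len(c) else None,c.max() if len(c) else None,[int(x) for x in hsv[r,296:306,2]])
# predicted corners of top face for dome centre, yaw 12 
c=px2w(C,[xs.mean(),ys.mean()],.068)[0]
for yw in (8,10,12,14):
    a=np.radians(yw);e=np.array([np.cos(a),np.sin(a),0]);f=np.array([-e[1],e[0],0])
    print(yw,w2px(C,[[*(c+sx*.02*e+sy*.022*f)[:2],.062] for sx,sy in((1,-1),(1,1),(-1,1),(-1,-1))]).round(1).tolist())
E
```

```text
dome 0 [[nan nan nan]]
186 298 341 [122, 93, 157, 244, 244, 244, 244, 244, 244, 244]
192 296 342 [171, 244, 244, 244, 249, 249, 249, 255, 255, 255]
198 296 342 [229, 109, 109, 111, 110, 112, 111, 183, 255, 255]
204 296 342 [170, 196, 116, 118, 119, 120, 120, 161, 255, 255]
210 297 343 [143, 229, 128, 129, 129, 129, 131, 138, 212, 255]
216 297 343 [150, 228, 136, 136, 139, 139, 139, 142, 192, 255]
222 297 343 [139, 151, 208, 145, 145, 145, 146, 147, 174, 255]
228 297 343 [143, 158, 221, 148, 148, 150, 149, 151, 155, 212]
234 297 343 [144, 156, 217, 160, 148, 148, 147, 147, 147, 194]
240 298 343 [141, 141, 169, 255, 203, 202, 202, 203, 206, 221]
8 [[nan, nan], [nan, nan], [nan, nan], [nan, nan]]
10 [[nan, nan], [nan, nan], [nan, nan], [nan, nan]]
12 [[nan, nan], [nan, nan], [nan, nan], [nan, nan]]
14 [[nan, nan], [nan, nan], [nan, nan], [nan, nan]]<stdin>:8: RuntimeWarning: Mean of empty slice.
  ret = ret.dtype.type(ret / rcount)
<stdin>:13: RuntimeWarning: Mean of empty slice.
```

```bash
python3 - <<'E'
from h import *
np.set_printoptions(precision=4,suppress=True)
st=manip.read_state(); C=cam("wrist",st)
Q=px2w(C,[[296,192],[342,192],[343.5,242],[297.5,242],[320,217]],.062);print(Q, np.linalg.norm(np.diff(Q[:4],axis=0),axis=1))
c=Q[:4].mean(0); c[2]=.235; print(c)
plan(c,yaw_of(st)+2,1)
E
```

```text
[[0.4819 0.2149 0.062 ]
 [0.4433 0.2069 0.062 ]
 [0.4323 0.2504 0.062 ]
 [0.4723 0.2588 0.062 ]
 [0.4573 0.2323 0.062 ]] [0.0394 0.0449 0.0409]
[0.4575 0.2327 0.235 ]
from [0.4558 0.2302 0.2346] yaw -168.15 tot turn 2.0
[0, 0, np.float64(-2.0), -0.0022, -0.0022, -0.0004]
```

Request:
{"fn": "step_arm", "kwargs": {
  "increments": [
    [0,0,-2,-0.002,-0.002,0.035,0.07],
    [0,0,0,0,0,0.035,0.07],
    [0,0,0,0,0,0.035,0.07],
    [0,0,0,0,0,0.035,0.07],
    [0,0,0,0,0,0.035,0.07],
    [0,0,0,0,0,0.023,0.07],
    [0,0,0,0,0,0.01,0.07],
    [0,0,0,0,0,0,0.07]
  ]
}}

```text
t: 4.88
tcp_pos: [0.4574, 0.2327, 0.0265]
tool_rot: [0.787, -0.617, 0.0, 0.0]
ft_force: [-0.5, 0.5, 0.0]
finger_gap: 0.0703
grasp_force: 0.0
```

Request:
{"fn": "step_arm", "kwargs": {
  "increments": [
    [0,0,0,0,0,0,0.05],
    [0,0,0,0,0,0,0.04],
    [0,0,0,0,0,0,0.034],
    [0,0,0,0,0,0,0.03],
    [0,0,0,0,0,0,0.03],
    [0,0,0,0,0,0,0.03]
  ],
  "newtons": 25
}}

```text
t: 5.62
tcp_pos: [0.4574, 0.2335, 0.027]
tool_rot: [0.788, -0.616, 0.0, -0.0]
ft_force: [-2.6, 0.3, 6.1]
finger_gap: 0.0393
grasp_force: 25.0
```

```bash
python3 - <<'E'
from h import *
st=dict(manip.read_state()); st["tcp_pos"]=np.array(st["tcp_pos"])+[0,0,.16]
plan([.679,.081,.187],168.5,7,st)
E
```

```text
from [0.4574 0.2335 0.187 ] yaw -166.08 tot turn -25.42
[0, 0, np.float64(3.63), 0.0288, -0.0255, 0.0]
[0, 0, np.float64(3.63), 0.0271, -0.0273, 0.0]
[0, 0, np.float64(3.63), 0.0253, -0.0289, 0.0]
[0, 0, np.float64(3.63), 0.0234, -0.0305, 0.0]
[0, 0, np.float64(3.63), 0.0214, -0.0319, 0.0]
[0, 0, np.float64(3.63), 0.0194, -0.0332, 0.0]
[0, 0, np.float64(3.63), 0.0172, -0.0343, 0.0]
```

Request:
{"fn": "step_arm", "kwargs": {
  "increments": [
    [0,0,0,0,0,-0.02,0.03],
    [0,0,0,0,0,-0.04,0.03],
    [0,0,0,0,0,-0.05,0.03],
    [0,0,0,0,0,-0.05,0.03],
    [0,0,3.6,0.029,-0.026,0,0.03],
    [0,0,3.6,0.027,-0.027,0,0.03],
    [0,0,3.6,0.025,-0.029,0,0.03],
    [0,0,3.6,0.023,-0.03,0,0.03],
    [0,0,3.6,0.021,-0.032,0,0.03],
    [0,0,3.6,0.019,-0.033,0,0.03],
    [0,0,3.6,0.017,-0.034,0,0.03],
    [0,0,0,0,0,0,0.03]
  ]
}}

```text
t: 7.12
tcp_pos: [0.6796, 0.0811, 0.1848]
tool_rot: [-0.633, 0.774, 0.0, -0.001]
ft_force: [-0.6, 0.0, -1.8]
finger_gap: 0.04
grasp_force: 25.0
```

```bash
python3 - <<'E'
from h import *
np.set_printoptions(precision=4,suppress=True)
st=manip.read_state(); print(st["t"],st["tcp_pos"],yaw_of(st),st["ft_force"],st["finger_gap"],st["qpos"])
im=manip.get_image("wrist"); save("w2",im); C=cam("wrist",st)
hsv=cv2.cvtColor(im[:,:,::-1].copy(),cv2.COLOR_BGR2HSV)
n=w2px(C,[[.6647,.0122,.07]])[0]; print("notch predicted px",n)
E
```

```text
7.125 [0.6796 0.0811 0.1848] 168.52326009000228 [-0.5786  0.0461 -1.8296] 0.04000210095722108 [ 0.4028  0.4011 -0.0208 -0.     -1.151  -0.6031]
notch predicted px [323.2395 133.9118]
```

View pics/w2.png

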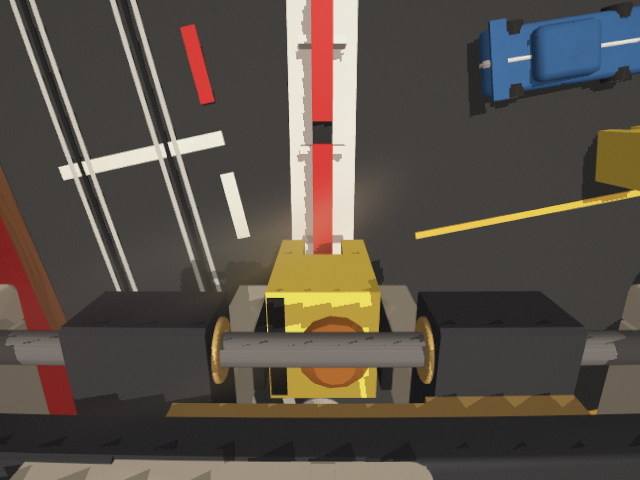

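The wrist view shows the beacon held square, black line to the left (lane side). The rail is at columns 311–333 and the black notch at px ≈(322,133). Measuring the rail line and notch edges at z = 70 mm.

```bash
python3 - <<'E'
from h import *
np.set_printoptions(precision=4,suppress=True)
st=manip.read_state(); C=cam("wrist",st)
hsv=cv2.cvtColor(cv2.imread("pics/w2.png"),cv2.COLOR_BGR2HSV)
red=((hsv[...,0]<8)|(hsv[...,0]>172))&(hsv[...,1]>130)&(hsv[...,2]>100)
L=[];Rr=[]
for r in list(range(5,112,6))+list(range(150,215,6)):
    c=np.nonzero(red[r,290:360])[0]+290; L.append([c.min()-.5,r]);Rr.append([c.max()+.5,r])
print(L[::5],Rr[::5])
a=px2w(C,L,.07);b=px2w(C,Rr,.07)
for q in (a,b):
    f=np.polyfit(q[:,1],q[:,0],1); print("x=%.4f*y+%.4f"%tuple(f),"yaw",-np.degrees(np.arctan(f[0])))
m=(np.polyfit(a[:,1],a[:,0],1)+np.polyfit(b[:,1],b[:,0],1))/2
for col in(316,322,328): 
    r=np.nonzero(red[100:170,col])[0]+100; g=np.argmax(np.diff(r)); print(col,r[g],r[g+1])
    e=px2w(C,[[col,r[g]+.5],[col,r[g+1]-.5]],.07); print(e)
print(np.median(np.linalg.norm(a-b,axis=1)))
E
```

```text
[[np.float64(310.5), 5], [np.float64(310.5), 35], [np.float64(311.5), 65], [np.float64(311.5), 95], [np.float64(312.5), 162], [np.float64(312.5), 192]] [[np.float64(332.5), 5], [np.float64(332.5), 35], [np.float64(331.5), 65], [np.float64(332.5), 95], [np.float64(331.5), 162], [np.float64(331.5), 192]]
x=0.1981*y+0.6690 yaw -11.204158414458023
x=0.2025*y+0.6552 yaw -11.448198043107807
316 121 143
[[0.6669 0.0041 0.07  ]
 [0.6697 0.0176 0.07  ]]
322 121 143
[[0.663  0.0049 0.07  ]
 [0.6657 0.0184 0.07  ]]
328 121 143
[[0.659  0.0057 0.07  ]
 [0.6617 0.0192 0.07  ]]
0.013602448204874294
```

```bash
python3 - <<'E'
from h import *
np.set_printoptions(precision=4,suppress=True)
st=manip.read_state(); C=cam("wrist",st)
M=R.from_quat(st["tool_rot"])
Q=px2w(C,[[266,292],[379,292],[377,397],[271,397]],st["tcp_pos"][2]+.035)
print(M.inv().apply(Q-st["tcp_pos"]))
hsv=cv2.cvtColor(cv2.imread("pics/w2.png"),cv2.COLOR_BGR2HSV)
print(hsv[280:300,330,2]); print(hsv[390:404,310,2])
p=np.array([.6644,.0117]); v=np.array([.1964,.9805])
plan([*p,.1848],168.67,3)
E
```

```text
[[ 0.0228 -0.0192 -0.035 ]
 [ 0.0227  0.0195 -0.0349]
 [-0.0206  0.0207 -0.035 ]
 [-0.0205 -0.0193 -0.0351]]
[179 179 178 180 178 179 179 178 178 179 179 184 210 234 235 235 235 234
 234 235]
[182 182 183 182 182 183 183 173  97  97 124 141 140 132]
from [0.6786 0.0819 0.185 ] yaw 168.61 tot turn 0.06
[0, 0, np.float64(-0.02), 0.0239, 0.0, 0.0001]
[0, 0, np.float64(-0.02), 0.0239, 0.0, 0.0001]
[0, 0, np.float64(-0.02), 0.0239, 0.0, 0.0001]
```

Request:
{"fn": "step_arm", "kwargs": {
  "increments": [
    [0,0,0,0.024,0,0,0.03],
    [0,0,0,0.024,0,0,0.03],
    [0,0,0,0.0227,0,0,0.03],
    [0,0,0,0,0,0.03,0.03],
    [0,0,0,0,0,0.03,0.03],
    [0,0,0,0,0,0.015,0.03],
    [0,0,0,0,0,0,0.03],
    [0,0,0,0,0,0,0.03]
  ]
}}

```text
t: 8.18
tcp_pos: [0.6656, 0.0135, 0.1129]
tool_rot: [-0.634, 0.773, -0.001, 0.001]
ft_force: [0.3, -0.6, -0.4]
finger_gap: 0.0396
grasp_force: 25.0
```

```bash
python3 - <<'E'
from h import *
st=manip.read_state(); print(st["t"],st["tcp_pos"],yaw_of(st),st["ft_force"],st["torque"])
im=manip.get_image("wrist"); save("w3",im); plan([.6644+.0002,.0117+.001,.0848],168.67,1,st)
a=cv2.imread("pics/w3.png")[150:420,180:460]; cv2.imwrite("pics/w3c.png",cv2.resize(a,None,fx=2,fy=2))
E
```

```text
8.175 [0.66557606 0.01349728 0.11288754] 168.72398917264394 [ 0.32781045 -0.59623863 -0.39197315] [0.10590849 0.08361248 0.08208983]
from [0.6656 0.0135 0.1129] yaw 168.72 tot turn -0.05
[0, 0, np.float64(0.05), 0.001, 0.0009, 0.0281]
```

View pics/w3c.png

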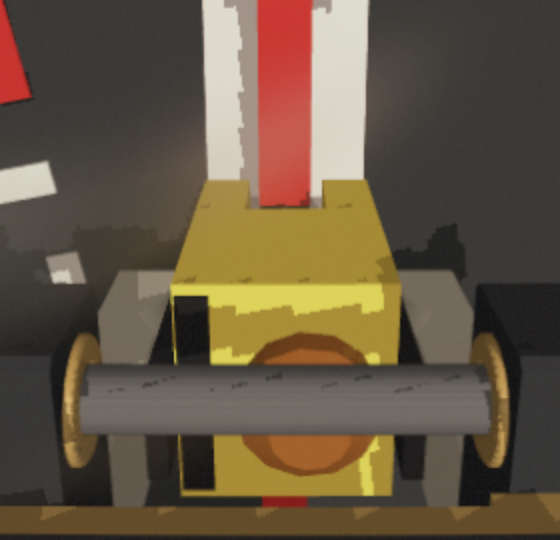

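The channel (crop columns 249–322) straddles the rail (258–311) centrally. Descending gently.

Request:
{"fn": "step_arm", "kwargs": {
  "increments": [
    [0,0,0,0.001,0.0005,0.008,0.03],
    [0,0,0,0,0,0.006,0.03],
    [0,0,0,0,0,0.004,0.03],
    [0,0,0,0,0,0.004,0.03],
    [0,0,0,0,0,0.003,0.03],
    [0,0,0,0,0,0.002,0.03],
    [0,0,0,0,0,0,0.03]
  ]
}}

```text
t: 9.1
tcp_pos: [0.664, 0.0126, 0.0844]
tool_rot: [-0.634, 0.773, 0.0, -0.0]
ft_force: [0.5, -0.5, -1.4]
finger_gap: 0.04
grasp_force: 25.0
```

Request:
{"fn": "step_arm", "kwargs": {
  "increments": [
    [0,0,0,0,0,0.001,0.03],
    [0,0,0,0,0,0.001,0.03],
    [0,0,0,0,0,0.001,0.03],
    [0,0,0,0,0,0,0.03]
  ]
}}

```text
t: 9.6
tcp_pos: [0.664, 0.0126, 0.0815]
tool_rot: [-0.634, 0.773, 0.0, -0.0]
ft_force: [-0.8, 0.8, -1.4]
finger_gap: 0.0401
grasp_force: 25.0
```

Request:
{"fn": "step_arm", "kwargs": {
  "increments": [
    [0,0,0,0,0,0.001,0.03],
    [0,0,0,0,0,0.001,0.03],
    [0,0,0,0,0,0,0.03]
  ]
}}

```text
t: 9.98
tcp_pos: [0.664, 0.0127, 0.0794]
tool_rot: [-0.634, 0.773, 0.0, -0.0]
ft_force: [-0.2, -0.6, -1.4]
finger_gap: 0.0401
grasp_force: 25.0
```

Below the on-rail height with no contact: the key is entering the notch. Continuing until seated.

Request:
{"fn": "step_arm", "kwargs": {
  "increments": [
    [0,0,0,0,0,0.001,0.03],
    [0,0,0,0,0,0.001,0.03],
    [0,0,0,0,0,0.001,0.03],
    [0,0,0,0,0,0,0.03]
  ]
}}

```text
t: 10.48
tcp_pos: [0.664, 0.0126, 0.0764]
tool_rot: [-0.634, 0.773, 0.0, -0.0]
ft_force: [0.4, -0.2, -1.7]
finger_gap: 0.0405
grasp_force: 25.0
```

Request:
{"fn": "step_arm", "kwargs": {
  "increments": [
    [0,0,0,0,0,0.001,0.03],
    [0,0,0,0,0,0,0.03]
  ]
}}

```text
t: 10.72
tcp_pos: [0.664, 0.0126, 0.0754]
tool_rot: [-0.634, 0.773, 0.0, -0.0]
ft_force: [-0.1, -0.5, -0.7]
finger_gap: 0.0398
grasp_force: 25.0
```

Request:
{"fn": "step_arm", "kwargs": {
  "increments": [
    [0,0,0,0,0,0.0007,0.03],
    [0,0,0,0,0,0,0.03]
  ]
}}

```text
t: 10.98
tcp_pos: [0.6642, 0.0127, 0.075]
tool_rot: [-0.634, 0.773, -0.0, 0.0]
ft_force: [-0.9, 0.0, 0.3]
finger_gap: 0.04
grasp_force: 25.0
```

Request:
{"fn": "step_arm", "kwargs": {
  "increments": [
    [0,0,0,0,0,0.0006,0.03],
    [0,0,0,0,0,0,0.03]
  ]
}}

```text
t: 11.22
tcp_pos: [0.6642, 0.0127, 0.075]
tool_rot: [-0.634, 0.773, -0.0, 0.0]
ft_force: [-1.4, -0.4, 5.9]
finger_gap: 0.0401
grasp_force: 25.0
```

Contact at 75 mm, exactly the home height. Releasing and withdrawing.

Request:
{"fn": "step_arm", "kwargs": {
  "increments": [
    [0,0,0,0,0,-0.0006,0.039],
    [0,0,0,0,0,0,0.042],
    [0,0,0,0,0,0,0.05],
    [0,0,0,0,0,0,0.065],
    [0,0,0,0,0,0,0.065],
    [0,0,0,0,0,-0.02,0.065],
    [0,0,0,0,0,-0.04,0.065],
    [0,0,0,0,0,-0.05,0.065],
    [0,0,0,-0.05,0,-0.02,0.065],
    [0,0,0,0,0,0,0.065]
  ],
  "newtons": 8
}}

```text
t: 12.48
tcp_pos: [0.6754, 0.0644, 0.2073]
tool_rot: [-0.635, 0.772, -0.001, 0.002]
ft_force: [0.3, 0.2, -1.3]
finger_gap: 0.0647
grasp_force: 0.0
```

```bash
python3 - <<'E'
from h import *
st=manip.read_state(); print(st["t"],st["tcp_pos"],st["ft_force"])
a=manip.get_image("wrist"); b=manip.get_image("scene"); C=cam("scene"); W=cam("wrist",st)
Z=lambda im,c,s,n:cv2.resize(im[max(0,int(c[1])-s):int(c[1])+s,int(c[0])-s:int(c[0])+s],(n,n),interpolation=cv2.INTER_CUBIC)
v=np.array([.1964,.9805]);x=np.array([.9805,-.1964]);p=np.array([.6644,.0117])
pts=[[*(p+sx*.02*x+sy*.022*v),z] for z in(.110,.048) for sx,sy in((1,1),(1,-1),(-1,-1),(-1,1))]
b2=b.copy()
for q in w2px(C,pts): cv2.circle(b2,tuple(int(round(k)) for k in q),0,(0,255,255),-1)
c=w2px(C,[[*p,.08]])[0]; print(c, w2px(W,[[*p,.11]]))
save("f",np.hstack([Z(a,(320,200),150,390)[:390],Z(b2,c,30,390)]))
E
```

```text
12.475 [0.67539303 0.06437226 0.20725613] [ 0.32093463  0.15234478 -1.29305984]
[336.57141443 279.66718146] [[323.70530743 160.95526774]]
```

View pics/f.png

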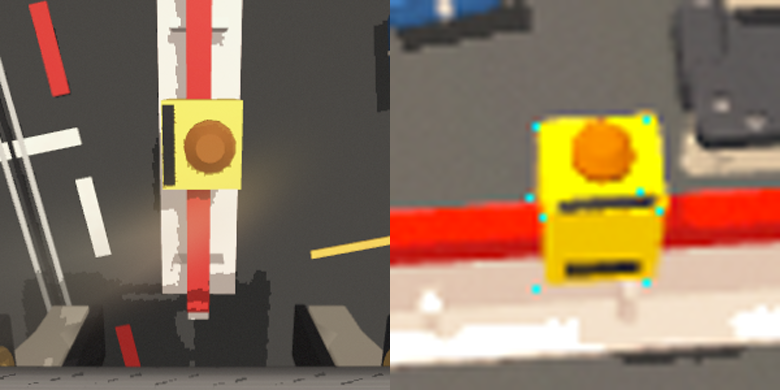

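The pictures show the beacon upright, square astride the rail over the notch, at home height (cyan predictions coincide within about 2 mm), with its eye towards the lanes and the gripper clear.

```bash
python3 -c "
from workcell import manip
print(manip.hand_in())"
```

```text
the job is handed in; nothing more can be done
None
```

The beacon farthest from the base stands upright and fully home on the rail, with its key in the notch and its eye towards the lanes. It seated at about 6 N, nothing else was moved, and I handed the job in at about 12.5 s.

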